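Gap spacer at the weld fit-up jig

TASK

Two plates lie on the jig, one each side of the fence's centre stop: stand the steel spacer upright on the bed in the gap between fence and plate, only where that gap is wide enough, feel it home along the fence against the stop, and let go of it. Then push that plate until plate, spacer and fence are flush, leaving the other plate where it is. Finish while still holding the plate pressed firmly, as if for tack welding; do not let go.

Things in the scene. Friction and masses are not known exactly. Their poses are not given: they have to be found in the camera images.
- jig: Fixed steel fit-up jig, placed and turned anew each time. Origin on the table under it; x points from the robot's side to the fence, y along the fence, z up. Its flat grey bed is 12 mm thick (top at z = 12), from x = -120 to 100 and y = -110 to 110 mm. One plate lies on each side of y = 0.
- fence_face (a point): On the fence: middle of the foot of its working face (towards the plates), at jig x = 45, y = 0, z = 12 mm. The fence is a bright steel bar standing on the bed, along jig y from -105 to 105 mm, 25 mm thick, 25 mm high above the bed.
- stop_nose (a point): Centre stop: bright steel block on the fence's working face, jig y = -7.5 to 7.5 mm, reaching from the fence (x = 45) back to x = 25 mm, 25 mm high above the bed. This point is the middle of its nose's top edge (jig x = 25, y = 0, z = 37 mm).
- bed_front (a point): Middle of the bed's top edge nearest the robot (jig x = -120, y = 0, z = 12 mm). A small loose disc magnet, 26 mm across and 18 mm high, stands on the bed about 25 mm behind it; not needed.
- short_plate: Loose aluminium plate, 64 mm along its x, 80 mm along its y, 20 mm thick, about 0.3 kg, flat on the bed, centre about 52 mm to one side of jig y = 0 (the side varies), its x nearly along the jig's x. Origin: centre of underside; far face (to the fence) 32 mm in +x, near face (to the robot) 32 mm in -x.
- long_plate: Loose aluminium plate, 100 mm along its x, 80 mm along its y, 20 mm thick, about 0.4 kg, flat on the bed on the other side of the centre stop. Origin: centre of underside; far face (to the fence) 50 mm in +x, near face 50 mm in -x.
- spacer: Loose steel block standing upright on the table left of the jig: 12 mm thick along its x, 60 mm long along its y, 60 mm high, about 0.3 kg. Origin: centre of underside, z up. In the gap its length runs along the fence; it then stands 35 mm above the fence and 40 mm above the plates, to be held across its thickness.
- short_plate_far (a point): Centre of the short plate's far face (towards the fence), 10 mm above its underside
- long_plate_far (a point): Centre of the long plate's far face (towards the fence), 10 mm above its underside
There are look-alikes about, which are no part of the job. What is meant by the spacer is not black, orange or yellow, and is the larger of those in its own colour.

How it is judged (in metres and radians):
On the way:
1. the spacer stands on the bed in the short plate's gap, along the fence and against the centre stop, let go (z of spacer in the frame of jig below 0.015 m and x of spacer in the frame of jig between 0.015 and 0.0415 m and angle between spacer's own z axis and vertical below 0.08 rad and contact force between the fingers and spacer below 0.3 N and ((y of spacer in the frame of jig between 0.035 and 0.042 m and y of short_plate in the frame of jig above 0 m) or (y of spacer in the frame of jig between -0.042 and -0.035 m and y of short_plate in the frame of jig below 0 m))), for 0.2 s.
At the end, for the whole second after the job is handed in: Spacer upright on the bed, flat on the fence (2.5 mm, 0.05 rad), within 4.5 mm of the centre stop, not held. Short plate flat and square (0.05 rad), far face against spacer (3 mm), fingers still pressing it (2 N; 1.5 N reaching the spacer). Long plate within 8 mm of its first place. All at rest (z of spacer in the frame of jig below 0.015 m and x of spacer in the frame of jig between 0.0365 and 0.0415 m and angle between spacer's own z axis and vertical below 0.06 rad and angle between the y axis of spacer and the y axis of jig, either way round below 0.05 rad and ((y of spacer in the frame of jig between 0.035 and 0.042 m and y of short_plate in the frame of jig above 0.04 m) or (y of spacer in the frame of jig between -0.042 and -0.035 m and y of short_plate in the frame of jig below -0.04 m)) and x of short_plate_far in the frame of jig between 0.03 and 0.036 m and angle between the x axis of short_plate and the x axis of jig, either way round below 0.05 rad and angle between short_plate's own z axis and vertical below 0.05 rad and contact force between the fingers and short_plate above 2 N and contact force between short_plate and spacer above 1.5 N and contact force between the fingers and spacer below 0.3 N and distance of long_plate from where it was at the start of the episode below 0.008 m and linear speed of each of short_plate, spacer below 0.01 m/s); the arm keeps its last pose, push and grip.
It fails at once if the plate with the narrow gap is pushed away (distance of long_plate from where it was at the start of the episode above 0.012 m).
It also fails if it takes over 48 s, if anything falls off the work surface, if the arm or the gripper's body presses on something with over 40 N, if the wrist force passes 120 N, or if a joint passes its speed limit or range.

ROBOT

A 6-joint arm with a two-finger parallel gripper is mounted at the origin on the work surface. World frame = base frame: x ahead of the robot, y to its left, z up, the work surface at z = 0. Lengths are in mm, angles in rad, forces in N, time in s.
With the tool pointing down it reaches from about 325 to 775 mm from the base axis. Payload 9.3 kg.
Tool frame: the origin (TCP) lies on the front face of the gripper's body, between the roots of the fingers; the fingertips stand 73 mm ahead of it and the grasp point (between the pads) lies ahead of it (robot.grip_depth is the z of the grasp point in the tool frame, in mm); z points along the fingers, y is the direction in which the jaws open and shut (so a half turn about z gives the same grasp; the last joint's range is limited). The gripper opens to 85 mm and grips with 20 to 120 N. Pads are 22 mm wide; open, the fingers measure 114 mm over their backs; the gripper's body (76 mm by 85 mm) begins 54 mm behind the grasp point. The pads swing forward as they close: fully open they stand 13 mm farther back than shut.
Start: joints at [-1.382, 0.259, 0.021, 1.334, 0, 1.418], TCP at [184.344, -518.184, 303.879] pointing down, gripper open.
Joint ranges: [-3.04, 3.04], [-0.91, 1.82], [-1.04, 1.36], [-1.92, 1.95], [-1.52, 1.45], [-3.14, 3.14]. Speed limits (rad/s): [2.22, 2.22, 2.79, 3.14, 3.14, 3.14].

INTERFACE

Orientations are given as [roll, pitch, yaw] about the fixed x, y, z axes, in that order (R = Rz(yaw) Ry(pitch) Rx(roll)).
In Python, from plant import robot, eyes, order gives the robot as it stands.
- The arm moves only by the tool play_rows, never from a script. Its argument "rows" is a list of rows, each a list of 6 numbers: the shift along the tool's x, y, z in mm, then the turn, a rotation vector about the tool's x, y, z in degrees. In form: [[tx, ty, tz, ax, ay, az], ...]. A call has exactly 5 rows; each row is the pose to reach, as a shift and turn from the pose measured when the call began, along the tool's axes at that moment; what a row does not reach only later rows make up. A row lasts 1/10 s, in which the tool goes at most 50 mm and 8.59 degrees, less where a joint would pass 70% of its speed; a pose out of reach is approached as far as the arm can. A call with a gripper value outside its range is refused whole. "fingers" is the closure in counts, from 0 (fully open) to 255 (shut), set as the call begins (left out, the last holds). The fingers move at their own pace and stop on an object; "grip_force" is the grip in N (left out, the last holds). Time passes only in rows, so rows that repeat a pose let the fingers close, or fill a call up. It gives the time, the measured TCP pose, the force and the opening at its end, in the units of the state.
- robot.get_obs(): the state, without advancing time (a new reading comes with each control period).
- eyes.camera(name): name is "scene" or "top" or "wrist"; returns (picture, depth): 400x640x3 uint8, red, green, blue; 400x640 float32, mm along the optical axis (not along the pixel's ray), 0 where there is no reading.
- eyes.camera_model(name): a dict with "fx", "fy", "cx", "cy" (pixels), "extrinsics" (4x4, takes a point from camera to world coordinates). Camera axes: x right, y up, looking along -z (the intrinsics and any distortion apply to the point x, -y, -z); pixel columns grow to the right and rows downward; lengths in mm; the calibration is good to about 2 mm. A picture is of the moment at which its call begins: read the wrist's pose just before it. camera_model takes no time and is no camera call; for the wrist camera it gives the pose at the moment of the call.
- order.job_done(): hands the job in, once; it reports no verdict.
The state is a dict: "time": time; "joint_pos": joint angles; "qvel": joint speeds; "effort": joint torques, N m; "eef_pos": TCP position; "ee_rot": TCP orientation; "contact_force": force on the tool from outside, world axes, zero at the start; "torque": the same for the moment, N m; "grip_width": finger opening in mm.
Only numpy, scipy, OpenCV 4.12 (cv2) and the standard library are available. Lean on these libraries where they do the work, as an engineer would, in place of code of your own. Each camera call takes 0.05 s, during which the arm holds its last target. There are 200 camera calls.

## Working session

There is one attempt and no reset: what is moved stays moved. The work goes in short steps, Python scripts to look and compute and a tool call to move; the robot and the scene stay as the last step left them, time stands still between calls to the robot, and variables do not carry over. Pictures are saved under pics/ and viewed, about 8 in all and at most 12, crops included, and the job is handed in when it is done.

Besides the shell and the picture viewer there is one more tool, called after "Emit:" as name(argument=value, ...) on one line, values as JSON. play_rows: Moves the arm, as the interface text tells. Its arguments: {"type":"object","properties":{"rows":{"type":"array","items":{"type":"array","items":{"type":"number"}}},"fingers":{"type":"number"},"grip_force":{"type":"number"}},"required":["rows"]}

```bash
ls; mkdir -p pics
cat > h.py <<'E'
import numpy as np, cv2
from plant import robot, eyes, order
from scipy.spatial.transform import Rotation as R
def snap(n):
    m=eyes.camera_model(n); p,d=eyes.camera(n); return p,d,m
def world(m,u,v,d):
    u,v,d=map(np.asarray,(u,v,d))
    P=np.stack([(u-m['cx'])/m['fx']*d,-(v-m['cy'])/m['fy']*d,-d,np.ones_like(d)],-1).astype(float)
    return (P@np.array(m['extrinsics']).T)[...,:3]
def cloud(d,m):
    v,u=np.mgrid[:d.shape[0],:d.shape[1]]; return world(m,u,v,d)
E
python3 - <<'E'
from h import *
p,d,m=snap('top'); cv2.imwrite('pics/top.png',p[...,::-1])
np.savez('top.npz',p=p,d=d,fx=m['fx'],fy=m['fy'],cx=m['cx'],cy=m['cy'],extrinsics=m['extrinsics'])
print(m, robot.grip_depth, robot.get_obs())
E
```

```text
pics
{'fx': 367.4165491195439, 'fy': 367.4165491195439, 'cx': 318.91470504313986, 'cy': 202.03163944966585, 'extrinsics': array([[-2.48919336e-02,  9.92289885e-01, -1.21413242e-01,
         4.29050098e+02],
       [-9.99688812e-01, -2.45090993e-02,  4.64575562e-03,
         1.04153044e+02],
       [ 1.63420710e-03,  1.21491102e-01,  9.92591175e-01,
         7.99373157e+02],
       [ 0.00000000e+00,  0.00000000e+00,  0.00000000e+00,
         1.00000000e+00]])} 53.900000000000006 {'time': 0.05, 'joint_pos': array([-1.38159330e+00,  2.59213800e-01,  2.07829337e-02,  1.33373774e+00,
       -1.54741798e-05,  1.41819949e+00]), 'qvel': array([-0.00050781,  0.0001268 ,  0.00125293, -0.00067704, -0.0002451 ,
        0.00087841]), 'effort': array([ 6.66815933e-03, -5.57251310e+01,  3.45447385e+01,  1.17237933e-02,
       -1.59818951e-04, -1.70637486e-05]), 'eef_pos': array([ 184.3095249 , -518.00203772,  303.26271174]), 'ee_rot': array([-3.14023397e+00, -1.93299727e-04,  3.41799741e-01]), 'contact_force': array([-0.13814589, -0.26576762, -0.50022337]), 'torque': array([0.01560325, 0.04392833, 0.04199522]), 'grip_width': 85.85263372014666}
```

View pics/top.png

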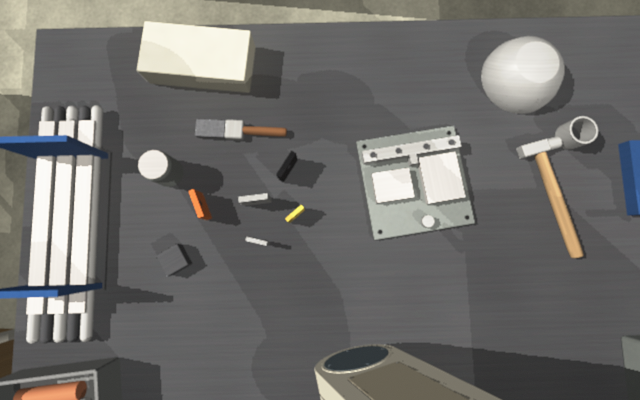

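The top view shows the jig at about (415,185). The fence runs along row ~147, the short plate is on the left at (393,185), and the long plate is on the right at (442,178). Spacer candidates are silver (253,198), smaller silver (257,241), black (287,166), orange (197,204) and yellow (295,213). The larger silver one at (253,198) fits the description. I'll confirm that in a crop and measure.

Run:
```python
from h import *
z=np.load('top.npz'); d=z['d']; m={k:z[k] for k in ['fx','fy','cx','cy','extrinsics']}; p=z['p']
W=cloud(d,m)
a=cv2.resize(p[150:260,180:320],None,fx=5.5,fy=5.5,interpolation=cv2.INTER_CUBIC)[:300*2]
b=cv2.resize(p[120:245,350:480],None,fx=4,fy=4)
cv2.imwrite('pics/sp.png',a[...,::-1]); cv2.imwrite('pics/jig.png',cv2.resize(p[115:245,345:485],None,fx=4.5,fy=4.5,interpolation=cv2.INTER_CUBIC)[...,::-1])
def rect(u0,u1,v0,v1,zl,zh,br=0):
    s=W[v0:v1,u0:u1]; k=(s[...,2]>zl)&(s[...,2]<zh)&(d[v0:v1,u0:u1]>0)&(p[v0:v1,u0:u1].min(-1)>br)
    q=s[k]; r=cv2.minAreaRect(q[:,:2].astype(np.float32)); print(k.sum(),q.mean(0).round(1),r)
print('table z',np.median(W[250:280,200:300,2]))
print('spA');rect(235,272,188,208,45,75)
print('spB');rect(240,272,232,250,20,75)
print('bed');rect(350,485,120,245,8,75)
print('short');rect(368,416,165,206,26,36,)
print('long');rect(416,470,150,206,26,34)
print('fence');rect(355,470,125,165,34.5,42)
```

```text
table z -0.03349925203485782
spA
206 [530.5 235.6  58.7] ((531.2379150390625, 235.50131225585938), (12.250567436218262, 59.58142852783203), 5.6941118240356445)
spB
105 [444.1 231.   42.7] ((444.1439208984375, 232.0133514404297), (44.38664245605469, 8.753678321838379), 75.64490509033203)
bed
10027 [ 561.3 -104.9   21.5] ((565.1605224609375, -107.92446899414062), (220.0963592529297, 220.93359375), 7.832890510559082)
short
1142 [554.7 -55.4  32. ] ((558.507568359375, -58.38199234008789), (70.04124450683594, 86.49380493164062), 7.301517963409424)
long
1675 [ 569.  -159.1   31.8] ((573.352294921875, -158.364501953125), (108.5859375, 83.48534393310547), 8.478211402893066)
fence
1176 [629.7 -99.3  37.3] ((614.9844970703125, -100.87881469726562), (60.466835021972656, 210.28164672851562), 7.345209121704102)
```

View pics/sp.png

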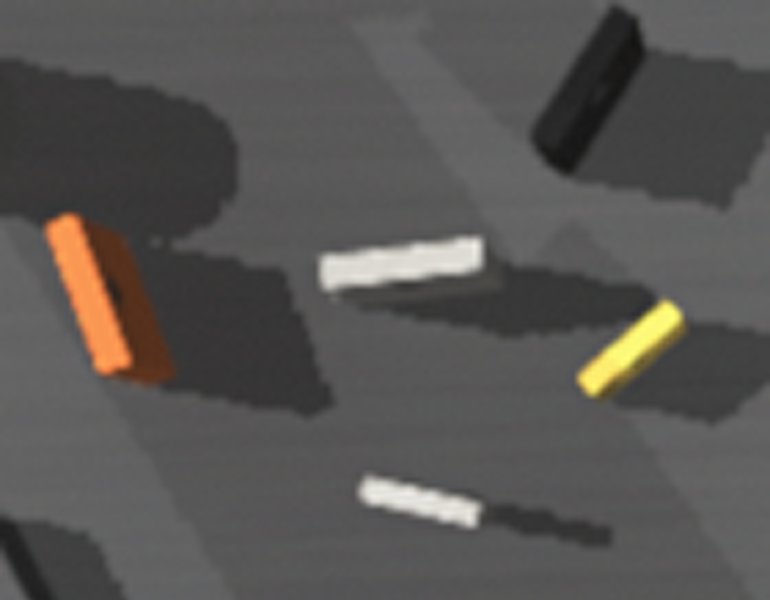

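View pics/jig.png

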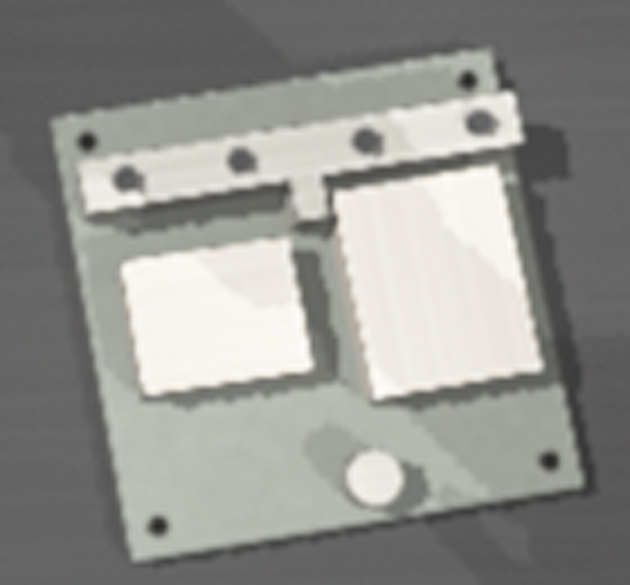

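The crop confirms it: the large white/silver block (60 mm tall, 60 x 12 mm top) is the spacer, and the other silver one is only about 44 x 9 mm. The short plate is on the left (+y) and has the wide gap. Now moving over the spacer.

```bash
cat >> h.py <<'E'
def go(x,y,z,yaw):
    o=robot.get_obs(); T=R.from_euler('xyz',o['ee_rot']); G=R.from_euler('xyz',[np.pi,0,np.radians(yaw)])
    print('t',o['time'],'tcp',o['eef_pos'].round(1),'yaw',np.degrees(o['ee_rot'][2]).round(1),'F',o['contact_force'].round(1),'w',round(o['grip_width'],1))
    print('row',(T.inv().apply(np.array([x,y,z])-o['eef_pos'])).round(1),np.degrees((T.inv()*G).as_rotvec()).round(1))
E
python3 -c "
from h import *
go(531,235,220,95.7)
m=eyes.camera_model('wrist');print(np.array(m['extrinsics']).round(2),m['fx'])"
```

```text
t 0.05 tcp [ 184.3 -518.   303.3] yaw 19.6 F [-0.1 -0.3 -0.5] w 85.9
row [ 579.  -593.1   84.2] [ -0.1  -0.1 -76.1]
[[ 3.4000e-01  9.1000e-01  2.6000e-01  2.4906e+02]
 [-9.4000e-01  3.2000e-01  9.0000e-02 -4.9474e+02]
 [-0.0000e+00 -2.7000e-01  9.6000e-01  3.7275e+02]
 [ 0.0000e+00  0.0000e+00  0.0000e+00  1.0000e+00]] 339.10084524919057
```

Emit:
play_rows(rows=[[50,-50,8,0,0,-8],[100,-100,16,0,0,-16],[150,-150,24,0,0,-24],[190,-190,32,0,0,-32],[230,-230,40,0,0,-40]], fingers=0, grip_force=60)

```text
time: 0.55
eef_pos: [291.0, -292.0, 273.3]
ee_rot: [-3.14, -0.001, 1.045]
contact_force: [1.4, -0.2, 0.6]
grip_width: 85.2
```

```bash
python3 -c "
from h import *
go(531,235,220,95.7)"
```

```text
t 0.55 tcp [ 291.  -292.   273.3] yaw 59.9 F [ 1.4 -0.2  0.6] w 85.2
row [576.3 -56.8  54.1] [ -0.   -0.1 -35.8]
```

Emit:
play_rows(rows=[[50,-5,5,0,0,-8],[100,-10,10,0,0,-16],[150,-15,15,0,0,-24],[200,-20,20,0,0,-30],[250,-25,25,0,0,-35.8]])

```text
time: 1.05
eef_pos: [393.2, -65.1, 248.9]
ee_rot: [-3.142, -0.002, 1.674]
contact_force: [1.4, -0.7, 0.3]
grip_width: 85.3
```

```bash
python3 -c "
from h import *
go(531,235,220,95.7)"
```

```text
t 1.05 tcp [393.2 -65.1 248.9] yaw 95.9 F [ 1.4 -0.7  0.3] w 85.3
row [284.3 168.   29.3] [-0.  -0.1  0.2]
```

Emit:
play_rows(rows=[[43,25,5,0,0,0],[86,50,10,0,0,0],[129,75,15,0,0,0],[172,100,20,0,0,0],[215,126,25,0,0,0]])

```text
time: 1.55
eef_pos: [495.5, 161.8, 224.0]
ee_rot: [-3.141, -0.001, 1.674]
contact_force: [0.8, -0.7, 0.1]
grip_width: 85.6
```

```bash
python3 -c "
from h import *
go(531,235,200,95.7)"
```

```text
t 1.55 tcp [495.5 161.8 224. ] yaw 95.9 F [ 0.8 -0.7  0.1] w 85.6
row [69.1 42.9 24. ] [-0.  -0.1  0.2]
```

Emit:
play_rows(rows=[[40,25,12,0,0,0],[69,43,24,0,0,0],[69,43,24,0,0,0],[69,43,24,0,0,0],[69,43,24,0,0,0]])

```text
time: 2.05
eef_pos: [530.8, 234.3, 200.1]
ee_rot: [-3.141, -0.001, 1.674]
contact_force: [0.5, -0.5, -0.1]
grip_width: 85.6
```

Run:
```python
from h import *
p,d,m=snap('wrist'); cv2.imwrite('pics/w1.png',p[...,::-1])
W=cloud(d,m); k=(W[...,2]>50)&(W[...,2]<68)&(d>0)&(abs(W[...,0]-531)<35)&(abs(W[...,1]-235)<45)
q=W[k]; print(k.sum(),q.mean(0),np.percentile(q[:,2],[5,50,95]))
t=q[abs(q[:,2]-np.percentile(q[:,2],80))<2.5]
print(len(t),cv2.minAreaRect(t[:,:2].astype(np.float32)))
go(531,235,104,95.7)
```

```text
1654 [530.67659961 239.25048551  59.18851281] [57.98133082 59.31096708 60.34715038]
1613 ((530.7850952148438, 237.1233367919922), (11.89958667755127, 59.655731201171875), 6.417258262634277)
t 2.1 tcp [530.9 234.1 200.5] yaw 95.9 F [ 0.1 -0.4  0.4] w 85.6
row [ 0.8  0.3 96.5] [-0.  -0.1  0.2]
```

View pics/w1.png

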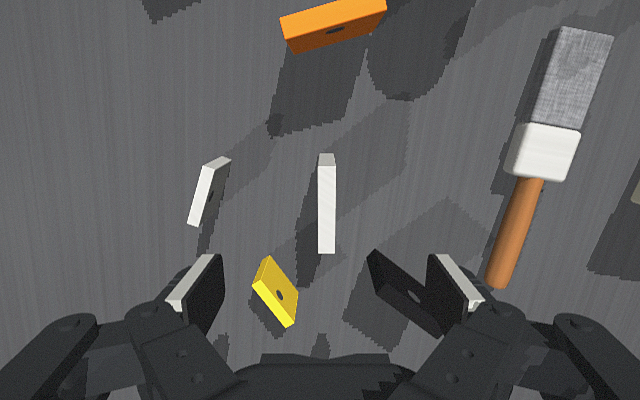

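The wrist view shows the white spacer at (327,205), centred between the jaws, with its fitted centre at (531,236) and yaw 6.4°. Yellow (275,292) and black (405,292) are clear of the fingers. Descending.

Emit:
play_rows(rows=[[1,0,35,0,0,-0.5],[2,0,70,0,0,-0.5],[2,0,96,0,0,-0.5],[2,0,96,0,0,-0.5],[2,0,96,0,0,-0.5]])

```text
time: 2.6
eef_pos: [530.9, 235.5, 105.6]
ee_rot: [3.141, -0.001, 1.681]
contact_force: [0.7, 0.2, 0.3]
grip_width: 85.7
```

Emit:
play_rows(rows=[[0,0,0,0,0,0],[0,0,0,0,0,0],[0,0,0,0,0,0],[0,0,0,0,0,0],[0,0,0,0,0,0]], fingers=255, grip_force=60)

```text
time: 3.1
eef_pos: [530.9, 235.5, 105.8]
ee_rot: [3.141, -0.001, 1.681]
contact_force: [5.0, -0.1, 0.6]
grip_width: 12.4
```

Emit:
play_rows(rows=[[0,0,0,0,0,0],[0,0,0,0,0,0],[0,0,0,0,0,0],[0,0,0,0,0,0],[0,0,0,0,0,0]])

```text
time: 3.6
eef_pos: [531.1, 235.6, 105.9]
ee_rot: [3.141, -0.002, 1.681]
contact_force: [0.6, 0.2, 2.7]
grip_width: 11.0
```

Emit:
play_rows(rows=[[0,0,-25,0,0,0],[0,0,-60,0,0,0],[-20,0,-90,0,0,0],[-50,0,-100,0,0,0],[-90,0,-100,0,0,0]])

```text
time: 4.1
eef_pos: [541.1, 146.1, 207.3]
ee_rot: [3.138, -0.002, 1.683]
contact_force: [0.9, -1.2, -4.1]
grip_width: 11.2
```

Run:
```python
from h import *
z=np.load('top.npz'); d=z['d']; m={k:z[k] for k in ['fx','fy','cx','cy','extrinsics']}
W=cloud(d,m); W=W[d>0]
W=W[(abs(W[:,0]-570)<140)&(abs(W[:,1]+107)<140)]
f=W[(W[:,2]>36)&(W[:,2]<39)]
r=cv2.minAreaRect(W[(W[:,2]>10)&(W[:,2]<40)][:,:2].astype(np.float32)); print(r)
for a in (6.5,7,7.5,8,8.5):
    c,s=np.cos(np.radians(a)),np.sin(np.radians(a)); Rm=np.array([[c,s],[-s,c]])
    q=f[:,:2]@Rm.T
    yc=(q[:,1].max()+q[:,1].min())/2; out=[]
    for lo,hi in((-95,-60),(-60,-20),(20,60),(60,95)):
        k=(q[:,1]-yc>lo)&(q[:,1]-yc<hi); x=q[k,0]; out+=[np.percentile(x,3).round(1),np.percentile(x,97).round(1)]
    print(a,yc.round(1),out)
    if a==7.5:
      for n,lo,hi in(('short',5,100),('long',-100,-5)):
        Q=W[(W[:,2]>30.5)&(W[:,2]<33)]@np.array([[c,-s,0],[s,c,0],[0,0,1]])
        k=(Q[:,1]-yc>lo)&(Q[:,1]-yc<hi)&(Q[:,0]<np.median(q[:,0])-15); print(n,[np.percentile(Q[k,i],[2,98]).round(1)-(0 if i==0 else yc) for i in(0,1)],cv2.minAreaRect(Q[k,:2].astype(np.float32)))
```

```text
((564.9190063476562, -107.65477752685547), (219.87001037597656, 220.06834411621094), 7.915840148925781)
6.5 -169.2 [np.float64(606.8), np.float64(629.7), np.float64(605.6), np.float64(628.9), np.float64(603.6), np.float64(627.0), np.float64(602.5), np.float64(626.4)]
7 -174.5 [np.float64(604.6), np.float64(627.4), np.float64(603.8), np.float64(627.1), np.float64(602.5), np.float64(625.8), np.float64(601.6), np.float64(625.6)]
7.5 -179.8 [np.float64(602.3), np.float64(625.2), np.float64(601.9), np.float64(625.3), np.float64(601.4), np.float64(624.6), np.float64(600.7), np.float64(624.7)]
short [array([512.2, 574.1]), array([13.52726952, 90.82726952])] ((551.2438354492188, -130.3934326171875), (85.4223861694336, 80.28755950927734), 89.6839828491211)
long [array([493.9, 591.4]), array([-91.57273048, -14.17273048])] ((519.719970703125, -231.97206115722656), (85.67003631591797, 150.42529296875), 87.50371551513672)
8 -185.1 [np.float64(600.0), np.float64(623.0), np.float64(599.8), np.float64(623.3), np.float64(600.3), np.float64(623.3), np.float64(599.7), np.float64(623.8)]
8.5 -190.4 [np.float64(597.6), np.float64(620.8), np.float64(597.8), np.float64(621.4), np.float64(599.1), np.float64(622.1), np.float64(598.8), np.float64(622.8)]
```

```bash
cat >> h.py <<'E'
A=7.9; O=np.array([574.8,-106.2])
def jg(x,y,z,yaw=90):
    c,s=np.cos(np.radians(A)),np.sin(np.radians(A)); w=O+[c*x-s*y,s*x+c*y]
    t=robot.get_obs()['eef_pos'][:2]-O; print('jig now',(c*t[0]+s*t[1]).round(1),(-s*t[0]+c*t[1]).round(1))
    go(w[0],w[1],z,yaw+A)
E
python3 -c "
from h import *
jg(34.5,45,200)"
```

```text
jig now 1.3 254.5
t 4.1 tcp [541.1 146.1 207.3] yaw 96.5 F [ 0.9 -1.2 -4.1] w 11.2
row [-208.6   38.4    7. ] [ 0.2 -0.1 -1.4]
```

Emit:
play_rows(rows=[[-48,10,2,0,0,-1.4],[-96,20,4,0,0,-1.4],[-144,30,6,0,0,-1.4],[-185,38,7,0,0,-1.4],[-208,38,7,0,0,-1.4]])

```text
time: 4.6
eef_pos: [602.8, -59.5, 198.8]
ee_rot: [3.14, -0.002, 1.706]
contact_force: [-0.4, 0.2, -2.7]
grip_width: 10.9
```

Run:
```python
from h import *
jg(34.5,45,128)
p,d,m=snap('wrist'); cv2.imwrite('pics/w2.png',p[...,::-1])
W=cloud(d,m); c,s=np.cos(np.radians(A)),np.sin(np.radians(A))
J=W.copy(); t=W[...,:2]-O; J[...,0]=c*t[...,0]+s*t[...,1]; J[...,1]=-s*t[...,0]+c*t[...,1]
np.savez('w2.npz',J=J,d=d,p=p)
ok=d>0
for n,k in (('fence',(J[...,2]>34.5)&(J[...,2]<40)&(J[...,0]>35)&(J[...,0]<80)),('short',(J[...,2]>28)&(J[...,2]<34)&(J[...,0]<35)&(J[...,0]>-70)&(J[...,1]>6)),('spacer',(J[...,2]>130)&(J[...,2]<170))):
    q=J[k&ok]
    for lo in range(10,100,20):
        a=q[(q[:,1]>lo)&(q[:,1]<lo+20)]
        if len(a)>20: print(n,lo,len(a),np.percentile(a,[2,50,98],axis=0).round(1).tolist())
```

```text
jig now 34.1 42.4
t 4.6 tcp [602.8 -59.5 198.8] yaw 97.7 F [-0.4  0.2 -2.7] w 10.9
row [ 2.5  0.2 70.8] [ 0.1 -0.1 -0.2]
fence 10 635 [[46.6, 10.4, 34.9], [59.2, 19.9, 36.3], [68.9, 29.4, 39.7]]
fence 30 837 [[45.6, 30.6, 34.9], [57.2, 41.1, 36.3], [68.8, 49.8, 39.7]]
fence 50 983 [[44.9, 50.6, 34.9], [56.7, 60.2, 36.3], [68.7, 69.8, 37.7]]
fence 70 892 [[44.7, 70.6, 35.1], [56.4, 78.9, 36.4], [68.7, 89.8, 39.8]]
fence 90 873 [[44.6, 90.5, 34.9], [56.6, 98.4, 36.3], [68.5, 105.5, 37.9]]
short 10 1751 [[-43.7, 14.0, 30.0], [-12.3, 22.0, 31.4], [17.8, 29.8, 32.7]]
short 30 2285 [[-43.6, 30.5, 30.1], [-13.2, 40.1, 31.4], [17.5, 49.7, 32.8]]
short 50 2437 [[-43.3, 50.4, 30.1], [-12.5, 60.1, 31.4], [17.8, 69.5, 32.8]]
short 70 2611 [[-43.3, 70.4, 30.1], [-13.0, 80.1, 31.4], [18.2, 89.6, 32.8]]
short 90 525 [[-43.1, 90.2, 28.5], [-14.2, 91.7, 31.4], [18.0, 93.7, 32.7]]
spacer 10 981 [[28.1, 14.6, 151.0], [33.7, 22.1, 152.1], [39.7, 29.7, 153.3]]
spacer 30 2487 [[15.1, 30.7, 135.9], [34.2, 43.5, 152.4], [55.5, 50.0, 168.8]]
spacer 50 3767 [[15.7, 50.0, 132.8], [33.8, 54.2, 152.3], [51.7, 69.1, 169.5]]
spacer 70 796 [[28.5, 70.2, 130.9], [34.2, 73.4, 148.8], [39.8, 73.9, 153.0]]
```

View pics/w2.png

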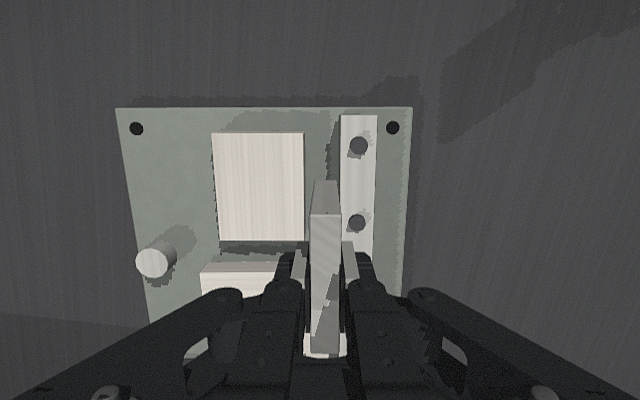

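The wrist view shows the spacer held at (325,270) over the gap between the plate's far edge (303) and the fence face (341). It clears both by about 5–10 mm, and the bolt heads (357,222) are low. Lowering to about 2 mm above the bed.

Emit:
play_rows(rows=[[2.5,0,30,0,0,0],[2.5,0,55,0,0,0],[2.5,0,70,0,0,0],[2.5,0,78,0,0,0],[2.5,0,78,0,0,0]])

```text
time: 5.15
eef_pos: [602.1, -58.8, 119.7]
ee_rot: [-3.141, -0.001, 1.704]
contact_force: [-0.4, -0.1, -2.6]
grip_width: 10.7
```

Emit:
play_rows(rows=[[-1,0,0,0,0,0],[-2,0,0,0,0,0],[-3,0,0,0,0,0],[-4,0,0,0,0,0],[-5,0,0,0,0,0]])

```text
time: 5.65
eef_pos: [602.9, -63.8, 120.0]
ee_rot: [3.142, -0.001, 1.704]
contact_force: [0.8, 0.3, -2.9]
grip_width: 11.0
```

```bash
python3 -c "
from h import *
jg(34.5,36,119)"
```

```text
jig now 33.7 38.1
t 5.65 tcp [602.9 -63.8 120. ] yaw 97.6 F [ 0.8  0.3 -2.9] w 11.0
row [-2.1  0.8  1. ] [ 0.  -0.1 -0.3]
```

Emit:
play_rows(rows=[[-0.6,0,0,0,0,0],[-1.2,0,0,0,0,0],[-1.8,0,0,0,0,0],[-2.4,0,0,0,0,0],[-3,0,0,0,0,0]])

```text
time: 6.15
eef_pos: [603.1, -65.6, 120.2]
ee_rot: [3.141, -0.004, 1.705]
contact_force: [-1.7, 10.1, 1.6]
grip_width: 11.0
```

Contact: 10 N from the stop. Next I'll lower it to the bed while keeping light pressure on the stop.

Emit:
play_rows(rows=[[-0.3,0,0.5,0,0,0],[-0.3,0,1,0,0,0],[-0.3,0,1.5,0,0,0],[-0.3,0,2,0,0,0],[-0.3,0,2,0,0,0]])

```text
time: 6.65
eef_pos: [603.2, -65.6, 118.2]
ee_rot: [3.141, -0.005, 1.705]
contact_force: [-0.1, 5.0, -0.5]
grip_width: 11.2
```

Emit:
play_rows(rows=[[-0.2,0,0.4,0,0,0],[-0.2,0,0.8,0,0,0],[-0.2,0,1.2,0,0,0],[-0.2,0,1.2,0,0,0],[-0.2,0,1.2,0,0,0]])

```text
time: 7.15
eef_pos: [603.2, -65.5, 118.0]
ee_rot: [3.14, -0.005, 1.706]
contact_force: [-4.1, 6.8, 9.3]
grip_width: 10.4
```

Emit:
play_rows(rows=[[0,0,0,0,0,0],[0,0,0,0,0,0],[0,0,0,0,0,0],[0,0,0,0,0,0],[0,0,0,0,0,0]], fingers=150)

```text
time: 7.65
eef_pos: [603.2, -65.7, 117.8]
ee_rot: [3.14, -0.004, 1.706]
contact_force: [-0.4, 0.1, 1.0]
grip_width: 35.3
```

```bash
cat >> h.py <<'E'
def jcloud(n='wrist'):
    p,d,m=snap(n); W=cloud(d,m); c,s=np.cos(np.radians(A)),np.sin(np.radians(A))
    J=W.copy(); t=W[...,:2]-O; J[...,0]=c*t[...,0]+s*t[...,1]; J[...,1]=-s*t[...,0]+c*t[...,1]
    return p,d,J
E
python3 - <<'E'
from h import *
jg(34.5,36,119)
p,d,J=jcloud()
cv2.imwrite('pics/w3.png',p[...,::-1])
q=J[(d>0)&(abs(J[...,2]-71)<4)&(J[...,0]>15)&(J[...,0]<50)&(J[...,1]>-20)&(J[...,1]<90)]
print(len(q),np.percentile(q,[1,50,99],axis=0).round(1),cv2.minAreaRect(q[:,:2].astype(np.float32)))
E
```

```text
jig now 33.7 36.2
t 7.65 tcp [603.2 -65.7 117.8] yaw 97.7 F [-0.4  0.1  1. ] w 35.3
row [-0.2  0.8 -1.2] [ 0.1 -0.3 -0.2]
4616 [[15.8  9.2 68.1]
 [33.3 41.5 71.3]
 [39.4 68.  73.3]] ((27.314891815185547, 38.28681945800781), (24.529918670654297, 60.767860412597656), 0.007134548854082823)
```

View pics/w3.png

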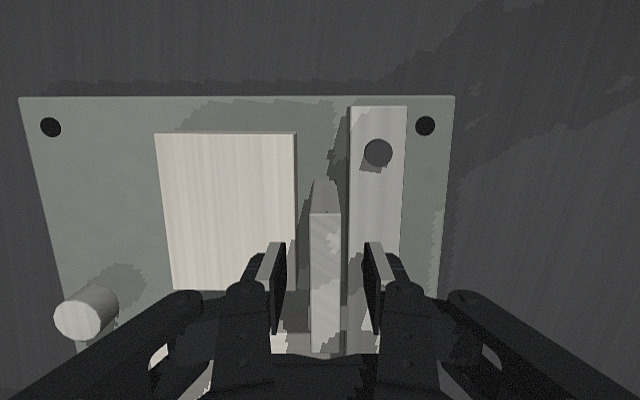

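The spacer stands free in the gap at (325,280), y 8–68 and clear of both jaws. Lifting away and going behind the short plate.

Emit:
play_rows(rows=[[0,0,-30,0,0,0],[0,0,-65,0,0,0],[0,0,-100,0,0,-8],[0,0,-100,0,0,-16],[0,0,-100,0,0,-24]])

```text
time: 8.2
eef_pos: [603.6, -66.3, 219.3]
ee_rot: [3.137, -0.002, 2.13]
contact_force: [-0.1, 0.3, -0.2]
grip_width: 35.4
```

Run:
```python
from h import *
p,d,J=jcloud()
q=J[(d>0)&(abs(J[...,2]-71)<4)&(J[...,0]>15)&(J[...,0]<50)&(J[...,1]>-20)&(J[...,1]<90)]
print(len(q),cv2.minAreaRect(q[:,:2].astype(np.float32)))
jg(-70,46,190,180)
```

```text
1570 ((33.27918243408203, 38.24644470214844), (12.277480125427246, 59.95122146606445), 0.1265997737646103)
jig now 33.7 35.7
t 8.25 tcp [603.3 -66.2 218.5] yaw 122.5 F [-0.8 -0.   0.2] w 35.2
row [ 52.5 -90.1  28.3] [  0.3  -0.  -65.4]
```

Emit:
play_rows(rows=[[10,-18,0,0,0,-8],[20,-36,0,0,0,-16],[30,-54,5,0,0,-24],[40,-72,10,0,0,-32],[52,-90,18,0,0,-40]])

```text
time: 8.75
eef_pos: [498.8, -70.8, 200.2]
ee_rot: [3.137, 0.001, 2.839]
contact_force: [-0.4, -0.1, 0.8]
grip_width: 35.1
```

Run:
```python
from h import *
jg(-70,46,150,180)
```

```text
jig now -70.4 45.5
t 8.75 tcp [498.8 -70.8 200.2] yaw 162.7 F [-0.4 -0.1  0.8] w 35.1
row [-0.1  0.4 50.2] [  0.2   0.1 -25.2]
```

Emit:
play_rows(rows=[[0,0,5,0,0,-8],[0,0,15,0,0,-16],[0,0,30,0,0,-25.2],[0,0,45,0.2,0,-25.2],[0,0,50,0.2,0,-25.2]])

```text
time: 9.25
eef_pos: [498.3, -70.4, 148.9]
ee_rot: [3.141, 0.0, -3.007]
contact_force: [-0.1, 0.6, -0.4]
grip_width: 34.9
```

Run:
```python
from h import *
jg(-70,46,88,180)
p,d,J=jcloud()
cv2.imwrite('pics/w4.png',p[...,::-1])
```

```text
jig now -70.9 45.9
t 9.25 tcp [498.3 -70.4 148.9] yaw -172.3 F [-0.1  0.6 -0.4] w 34.9
row [-0.9 -0.  60.9] [ 0.1  0.  -0.2]
```

View pics/w4.png

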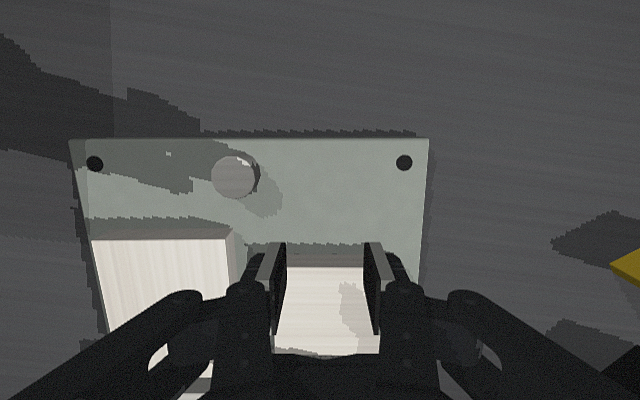

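The wrist view shows the fingers straddling just behind the short plate's near edge (row ~262). The magnet at (235,178) and the long plate's edge (x<235) are clear. Descending.

Emit:
play_rows(rows=[[0,0,25,0,0,0],[0,0,45,0,0,0],[0,0,56,0,0,0],[0,0,60.5,0,0,0],[0,0,60.5,0,0,0]])

```text
time: 9.8
eef_pos: [498.4, -70.4, 88.4]
ee_rot: [3.14, -0.0, -3.008]
contact_force: [0.1, 0.9, 0.2]
grip_width: 35.2
```

Emit:
play_rows(rows=[[-3,0,0,0,0,0],[-6,0,0,0,0,0],[-9,0,0,0,0,0],[-12,0,0,0,0,0],[-15,0,0,0,0,0]])

```text
time: 10.3
eef_pos: [513.6, -68.4, 88.6]
ee_rot: [3.14, -0.0, -3.008]
contact_force: [-3.2, -0.8, 2.4]
grip_width: 35.6
```

Emit:
play_rows(rows=[[-2,0,0,0,0,0],[-4,0,0,0,0,0],[-6,0,0,0,0,0],[-7,0,0,0,0,0],[-8,0,0,0,0,0]])

```text
time: 10.8
eef_pos: [521.5, -67.3, 88.5]
ee_rot: [3.14, -0.0, -3.008]
contact_force: [-3.9, -2.0, 2.3]
grip_width: 35.2
```

Run:
```python
from h import *
jg(-42,46,88,180)
```

```text
jig now -47.5 45.9
t 10.8 tcp [521.5 -67.3  88.5] yaw -172.3 F [-3.9 -2.   2.3] w 35.2
row [-5.5  0.1  0.5] [ 0.1 -0.  -0.2]
```

Emit:
play_rows(rows=[[-1,0,0,0,0,0],[-2,0,0,0,0,0],[-3,0,0,0,0,0],[-3.5,0,0,0,0,0],[-4,0,0,0,0,0]])

```text
time: 11.3
eef_pos: [524.6, -66.7, 88.5]
ee_rot: [3.14, -0.002, -3.008]
contact_force: [-8.1, -2.0, 6.1]
grip_width: 34.8
```

Emit:
play_rows(rows=[[-0.5,0,0,0,0,0],[-1,0,0,0,0,0],[-1.5,0,0,0,0,0],[-2,0,0,0,0,0],[-2.5,0,0,0,0,0]])

```text
time: 11.8
eef_pos: [526.1, -66.5, 88.5]
ee_rot: [3.14, -0.004, -3.008]
contact_force: [-7.7, -1.4, 7.2]
grip_width: 35.2
```

Run:
```python
from h import *
jg(-42,46,88,180)
```

```text
jig now -42.7 46.0
t 11.8 tcp [526.1 -66.5  88.5] yaw -172.3 F [-7.7 -1.4  7.2] w 35.2
row [-0.7 -0.   0.5] [ 0.1 -0.2 -0.2]
```

Emit:
play_rows(rows=[[-1,0,0,0,0,0],[-1.5,0,0,0,0,0],[-2,0,0,0,0,0],[-2.5,0,0,0,0,0],[-3,0,0,0,0,0]])

```text
time: 12.3
eef_pos: [527.3, -66.2, 88.5]
ee_rot: [3.141, -0.008, -3.009]
contact_force: [-15.5, -4.0, 12.9]
grip_width: 35.3
```

Emit:
play_rows(rows=[[-1.5,0,0,0,0,0],[-2,0,0,0,0,0],[-2.5,0,0,0,0,0],[-3,0,0,0,0,0],[-3,0,0,0,0,0]])

```text
time: 12.8
eef_pos: [527.7, -66.1, 88.5]
ee_rot: [3.141, -0.014, -3.009]
contact_force: [-17.4, -4.4, 14.3]
grip_width: 35.4
```

Run:
```python
from h import *
jg(-42,46,88,180)
for n in('top','scene'):
    p,d,J=jcloud(n)
    def rep(t,k):
        q=J[k&(d>0)]
        if len(q)>15: print(n,t,len(q),np.percentile(q,[3,50,97],axis=0).round(1).tolist(),cv2.minAreaRect(q[:,:2].astype(np.float32)))
    inx=(J[...,0]>-70)&(J[...,0]<60)
    rep('spacer',(abs(J[...,2]-71.5)<3)&(J[...,0]>20)&(J[...,0]<60)&(J[...,1]>-5)&(J[...,1]<80))
    rep('short',(abs(J[...,2]-32)<1.5)&(J[...,0]>-60)&(J[...,0]<44)&(J[...,1]>9)&(J[...,1]<100))
    rep('long',(abs(J[...,2]-32)<1.5)&(J[...,0]>-90)&(J[...,0]<44)&(J[...,1]>-100)&(J[...,1]<-9))
    cv2.imwrite(f'pics/e_{n}.png',(p if n=='scene' else cv2.resize(p[100:250,330:500],None,fx=4,fy=4))[...,::-1])
```

```text
jig now -41.2 46.2
t 12.8 tcp [527.7 -66.1  88.5] yaw -172.4 F [-17.4  -4.4  14.3] w 35.4
row [ 0.8 -0.2  0.5] [ 0.  -0.8 -0.3]
top spacer 175 [[32.9, 10.2, 69.7], [38.5, 38.4, 71.8], [44.5, 66.3, 73.9]] ((38.63079071044922, 37.34665298461914), (60.00987243652344, 12.194022178649902), 89.44477081298828)
top short 496 [[-17.9, 22.6, 30.6], [13.4, 66.0, 32.0], [32.0, 90.9, 33.4]] ((5.657421112060547, 55.07056427001953), (79.89232635498047, 62.98932647705078), 84.8340072631836)
scene spacer 102 [[34.1, 9.1, 68.7], [39.8, 39.3, 70.3], [45.7, 66.6, 72.2]] ((39.53738021850586, 37.64136505126953), (61.10184097290039, 12.734284400939941), 89.85357666015625)
scene short 316 [[-35.2, 17.6, 30.5], [-4.3, 60.6, 31.1], [31.1, 92.1, 32.9]] ((-3.1511611938476562, 55.059410095214844), (82.09188842773438, 91.0216064453125), 87.2914810180664)
scene long 313 [[-54.5, -89.6, 30.5], [-8.4, -55.2, 31.2], [35.6, -17.7, 32.7]] ((-11.279045104980469, -52.20041275024414), (79.83496856689453, 99.32301330566406), 89.86503601074219)
```

View pics/e_top.png

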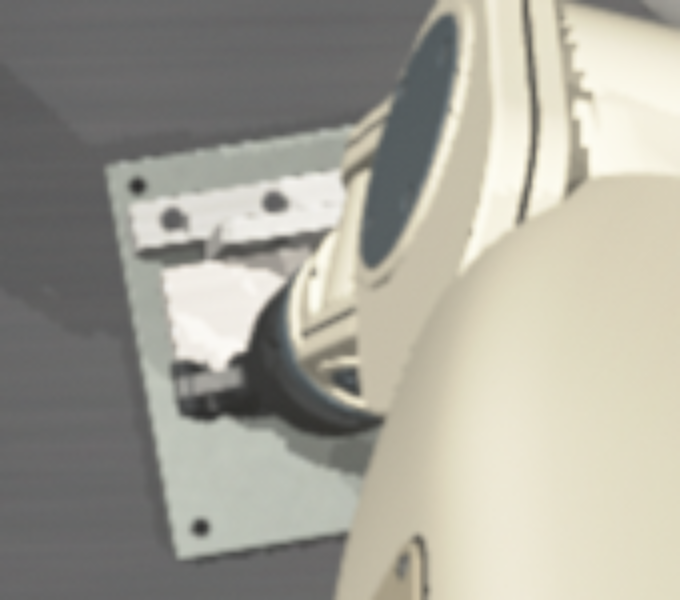

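The top crop shows the spacer standing on the fence line near (215,240), the plate flush behind it, and the fingers on the plate's near face at (200,390). Spacer x is 38.6, y 37.4, angle about 0.5°. I'll make one firm steady hold, then check it is settled and the plate is square.

Emit:
play_rows(rows=[[-3.2,0,0,0,0,0],[-3.2,0,0,0,0,0],[-3.2,0,0,0,0,0],[-3.2,0,0,0,0,0],[-3.2,0,0,0,0,0]])

```text
time: 13.4
eef_pos: [528.0, -65.9, 88.4]
ee_rot: [-3.142, -0.02, -3.01]
contact_force: [-18.3, -5.0, 15.0]
grip_width: 35.2
```

Run:
```python
from h import *
jg(-42,46,88,180)
p,d,J=jcloud('scene'); cv2.imwrite('pics/e2.png',p[...,::-1])
q=J[(abs(J[...,2]-31.2)<2)&(d>0)&(J[...,0]>-36)&(J[...,0]<36)&(J[...,1]>9)&(J[...,1]<100)]
for lo in range(12,92,10):
    a=q[(q[:,1]>lo)&(q[:,1]<lo+10)]
    if len(a)>5: print(lo,len(a),a[:,0].min().round(1),a[:,0].max().round(1),a[:,2].mean().round(1))
print(np.polyfit(q[:,0],q[:,2],1),np.polyfit(q[:,1],q[:,2],1))
p,d,J=jcloud('top')
q=J[(abs(J[...,2]-32)<1.5)&(d>0)&(J[...,0]>-36)&(J[...,0]<36)&(J[...,1]>9)&(J[...,1]<100)]
for lo in range(12,92,10):
    a=q[(q[:,1]>lo)&(q[:,1]<lo+10)]
    if len(a)>5: print('top',lo,len(a),a[:,0].max().round(1))
for lo in range(-15,30,8):
    a=q[(q[:,0]>lo)&(q[:,0]<lo+8)]
    if len(a)>5: print('top x',lo,len(a),a[:,1].max().round(1))
go(0,0,0,0); print(robot.get_obs()['qvel'].round(4))
```

```text
jig now -40.8 46.3
t 13.4 tcp [528.  -65.9  88.4] yaw -172.5 F [-18.3  -5.   15. ] w 35.2
row [ 1.2 -0.3  0.4] [ 0.  -1.1 -0.4]
12 34 -27.5 9.0 30.9
22 48 -35.9 11.1 30.7
32 52 -29.3 18.3 30.9
42 58 -30.2 22.7 30.6
52 62 -29.4 28.7 30.6
62 80 -33.4 34.2 30.7
72 74 -34.3 33.4 30.8
82 82 -29.1 32.8 30.7
[-2.85971857e-04  3.07159645e+01] [-5.75404835e-04  3.07501057e+01]
top 12 10 33.0
top 22 25 33.5
top 32 42 33.1
top 42 47 33.4
top 52 76 32.6
top 62 90 33.1
top 72 86 31.5
top 82 75 29.6
top x -15 50 92.5
top x -7 54 92.9
top x 1 62 93.2
top x 9 77 92.5
top x 17 91 92.9
top x 25 96 92.6
t 13.5 tcp [528.  -65.9  88.4] yaw -172.5 F [-17.9  -4.3  13.7] w 34.9
row [513.  134.7  98.5] [ 1.700e+00 -1.000e-01 -1.724e+02]
[ 0.001  -0.0018  0.0009  0.0019  0.0001 -0.0001]
```

View pics/e2.png

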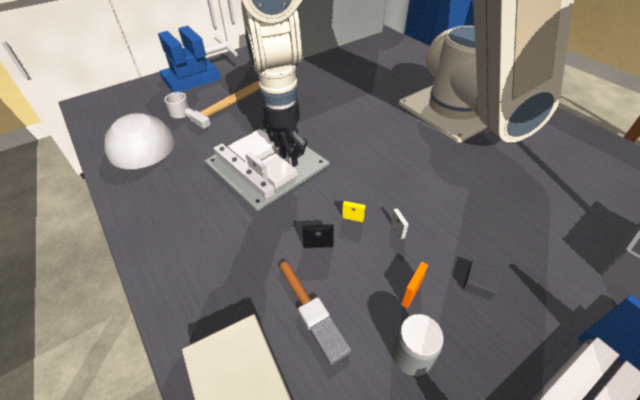

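The scene view shows the spacer upright at (255,165) between fence and plate, with the fingers pressing behind the plate. Everything is at rest with about 18 N on the plate, so I'm handing in.

```bash
python3 -c "
from h import *
print(order.job_done()); go(0,0,0,0)"
```

```text
the job is handed in; nothing more can be done
None
the job is handed in; nothing more can be done
```

I placed the steel spacer in the short plate's gap, pushed the plate flush, and handed the job in at 13.5 s with the gripper still pressing the plate. No verdict came back.

- **Spacer:** I picked up the larger silver block and slid it along the fence until the stop pushed back with about 10 N. I then lowered it to the bed and let go. It stood free at jig x ≈ 33, y ≈ 38 mm.
- **Push:** I pushed the plate's near face with two fingers. The last checks put the spacer at x ≈ 38.6, y ≈ 37.4 mm, turned about 0.5° at most.
- **Short plate:** Its far face is at about x = 33 mm. It looks flat, with its side edge square to the jig.
- **Pressing force:** About 18 N horizontally, with the arm nearly still. I could not measure the force reaching the spacer directly.
- **Long plate:** It looks unmoved; its far face still reads about 35–36 mm in jig x.

Two readings were less clean:
- **Far edge of the short plate:** one top-view reading near the outer corner gave 29.6 mm, while the scene camera gave 32.8 mm there. I took the low value as depth noise.
- **Load on the tool:** it also feels about 14 N upward, probably friction on the plate face. It has tilted about 1° under that load.

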